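Slide the battery box home into its charging dock

ROBOT

A 7-joint arm with a two-finger parallel gripper is mounted at the origin on a cart in front of the work surface, level with it; the furniture and walls round the work are solid. World frame = base frame: x ahead of the robot, y to its left, z up, the work surface at z = 0. Lengths are in m, angles in degrees, forces in N, time in s.
With the tool pointing down it reaches from about 0.425 to 0.925 m from the base axis. Payload 6.8 kg.
Tool frame: the origin (TCP) lies midway between the tips of the shut fingers; the grasp point (between the pads) lies 19 mm behind it; z points along the fingers, y is the line along which they close (so a half turn about z gives the same grasp; the last joint's range is limited). The gripper opens to 85 mm and grips with 20 to 120 N. Pads are 22 mm wide; open, the fingers measure 114 mm over their backs; the gripper's body (76 mm by 85 mm) begins 54 mm behind the grasp point. The pads swing forward as they close: fully open they stand 13 mm farther back than shut.
Start: joints at [70.182, 27.33, 1.283, 89.118, -0.659, 63.558, -4.761], TCP at [0.159, -0.656, 0.231] pointing down, gripper open.
Joint ranges: [-169.35, 169.35], [-19.33, 120.38], [-80.79, 83.38], [13.8, 139.57], [-78.32, 258.32], [9.67, 109.79], [-169.56, 169.56]. Speed limits (degrees/s): [136.94, 136.94, 180, 180, 180, 180, 180].

INTERFACE

Orientations are given as [roll, pitch, yaw] about the fixed x, y, z axes, in that order (R = Rz(yaw) Ry(pitch) Rx(roll)).
In Python, from workcell import r, imaging gives the robot as it stands.
- The arm moves only by the tool apply_moves, never from a script. Its argument "plan" is a list of rows, each a list of 5 numbers: the shift along the tool's x, y, z in m, then the turn about the tool's z in rad, then the finger opening in m, from 0 to 0.0854. A call has 1 to 8 rows; each row shifts and turns the commanded pose from where the row before left it, along the tool's axes as they then stand; what a row does not reach is not made up. A row lasts 1/8 s, in which the tool goes at most 62.5 mm and 10.7 degrees, less where a joint would pass 70% of its speed; a pose out of reach is approached as far as the arm can. A call is refused whole if a number of a shift passes 0.0625 or a number of a turn 0.188, either way. A call with a gripper value outside its range is refused whole. The fingers move at their own pace and stop on an object; "force" is the grip in N (left out, the last holds). Time passes only in rows, so rows that do not move let the fingers close. It gives the time, the measured TCP pose, the force, the opening and the grip force at its end, in the units of the state.
- r.get_obs(): the state, without advancing time (a new reading comes with each control period).
- imaging.read_camera(name): name is "scene" or "top"; returns a dict with "color" (384x512x3 uint8, blue, green, red), "range_z" (384x512 float32, m along the optical axis (not along the pixel's ray), 0 where there is no reading), "fx", "fy", "cx", "cy" (pixels), "rvec" (rotation vector, rad) and "tvec" (3), from world to camera coordinates, as OpenCV has them. Camera axes: x right, y down, z forward; pixel columns grow to the right and rows downward; lengths in m; the calibration is good to about 2 mm. A picture is of the moment at which its call begins.
- r.job_done(): hands the job in; it is judged then, once.
The state is a dict: "t": time; "q": joint angles; "joint_velocities": joint speeds; "joint_torque": joint torques, N m; "tool_pos": TCP position; "tool_rot": TCP orientation; "force": force on the tool from outside, world axes, zero at the start; "moment": the same for the moment, N m; "grip_width": finger opening in m; "gripper_force": force on a finger pad.
Only numpy, scipy, OpenCV 4.12 (cv2) and the standard library are available. Lean on these libraries where they do the work, as an engineer would, in place of code of your own. Each camera call takes 0.05 s, during which the arm holds its last target. There are 200 camera calls.

TASK

Push the tall, heavy battery box across the bench into the charging dock until its back face sits fully home against the charger, then press the white start button on top of the charger all the way down and let it go. Push the box low, near its base, so that it slides upright and never tips, and do not lift it; press the button only once the box is home. Leave the other things on the bench where they stand.

Things in the scene. Friction and masses are not known exactly. Their poses are not given: they have to be found in the camera images.
- battery_box: Loose grey battery box, 90 mm deep (its x), 130 mm wide (its y), 108 mm high to the lid, 116 mm over terminals and handle; 0.7 to 1 kg. Origin: centre of its underside. Its x axis points roughly at the dock; the -x face, 45 mm from the origin, is the one to push. Starts 12 to 18 cm short of home, up to 14 mm off the dock's centre line and 0.12 rad askew. Too deep to be gripped.
- dock: Fixed dock. Origin: on the bench, at the foot of the middle of the charger's front face (the stop). x points from the mouth into the grey charger block (85 mm long, 166 wide, 61 high), roughly to the robot's right; y runs across the rails. Two rails, 22 mm high, 138 mm apart, run 60 mm out along -x, then flare to about 175 mm apart at x = -88 mm. No floor: the box slides on the bench.
- dock_home (a point): Point on the bench, x = -45 mm in the dock's frame, where the battery box's origin lies when it is home, its axes then parallel to the dock's. Its -x face then still stands out past the rails.
- box_push (a point): Point at the middle of the battery box's -x face, 30 mm above the bench: a good height to push. Pushed lower than about 55 mm above the bench the box slides; pushed near its top it rocks and tips in most cases. The face is smooth and upright.
- start_top (a point): Centre of the top face of the white round start button (26 mm across) on top of the charger, on the dock's centre line 45 mm behind the stop; it faces up. The lid of a box that is home stands 108 mm above the bench, 45 mm in front of it.
- start (a joint): Travel of the start button: 0 released, 0.006 m fully down; a spring, 5 N when fully down.
- jar: Loose bystander, to be left alone: low round jar with a grey lid, 53 mm across, 48 mm high, behind the charger. Origin: centre of its underside.
- vial_a: Loose bystander, to be left alone: capped sample vial, 27 mm across, 56 mm high, beyond the dock. Origin: centre of its underside.
- cup: Loose bystander, to be left alone: dark grey cup, 60 mm across, 76 mm high, beyond the box. Origin: centre of its underside.
- guard: Loose bystander, to be left alone: black slotted sensor guard, 52 mm across, 90 mm high, beyond the dock. Origin: centre of its underside.
- tape: Loose bystander, to be left alone: roll of tape, 53 mm across, 19 mm high, near the robot. Origin: centre of its underside.
- meter: Loose bystander, to be left alone: handheld meter lying flat, 260 x 101 x 53 mm, near the robot, at the right. Origin: centre of its underside.
- timer: Loose bystander, to be left alone: small white timer, 60 x 64 x 20 mm, near the robot. Origin: centre of its underside.
- di: Loose bystander, to be left alone: small white bottle, 44 mm across, 105 mm high, left of the box, behind the place it is pushed from. Origin: centre of its underside.
Mind the look-alikes: they are no part of the job. There is more than one size of the battery_box; the one meant has the size given above.

How it is judged (in metres and radians):
On the way, in this order (a step that is already met when the one before it is completed fails the run):
1. the battery box is home against the charger (x of battery_box in the frame of dock between -0.05 and -0.04 m and y of battery_box in the frame of dock between -0.012 and 0.012 m and angle between the x axis of battery_box and the x axis of dock, either way round below 0.06 rad and angle between battery_box's own z axis and vertical below 0.05 rad), for 0.2 s.
2. the start button is pressed down while the box is home (all of step 1 and value of joint start above 0.004 m), for 0.05 s.
At the end, for the whole second after the job is handed in: The battery box stands upright and at rest between the rails, its back face within 5 mm of the charger's front and square to it within 0.06 rad; the start button has been pressed at least 4 mm after that and is up again (all of step 1 and linear speed of battery_box below 0.01 m/s and value of joint start below 0.002 m); the robot touches nothing.
It fails at once if the battery box tipped by more than 0.2 rad (angle between battery_box's own z axis and vertical above 0.2 rad).
It fails at once if the battery box lifted off the bench (height (world z) of battery_box above 0.012 m).
It fails at once if the start button pressed before the box is near home (value of joint start above 0.003 m and x of battery_box in the frame of dock below -0.055 m).
It fails at once if another thing on the bench moved by more than 30 mm or knocked over (distance of any of jar, vial_a, cup, guard, tape, meter, timer, di from where it was at the start of the episode above 0.03 m or angle between any of jar, vial_a, cup, guard, tape, meter, timer, di's own z axis and vertical above 0.5 rad).
It also fails if it takes over 58 s, if anything falls off the work surface, if the arm or the gripper's body presses on something with over 40 N, if the wrist force passes 120 N, or if a joint passes its speed limit or range.

## Working session

There is one attempt and no reset: what is moved stays moved. The work goes in short steps, Python scripts to look and compute and a tool call to move; the robot and the scene stay as the last step left them, time stands still between calls to the robot, and variables do not carry over. Pictures are saved under pics/ and viewed, at most 10 in all, crops included, and the job is handed in when it is done.

Besides the shell and the picture viewer there is one more tool, called after "Call:" by a JSON object that holds its "method" and its "body", one argument or row to a line. apply_moves: Moves the arm, as the interface text tells. Its arguments: {"type":"object","properties":{"plan":{"type":"array"},"force":{"type":"number"}},"required":["plan"]}

```bash
mkdir -p pics; cat > h.py <<'E'
import numpy as np, cv2
from workcell import r, imaging
def cam(n):
    c=imaging.read_camera(n); R=cv2.Rodrigues(np.array(c["rvec"],float))[0]; t=np.array(c["tvec"],float).ravel()
    v,u=np.mgrid[:384,:512]; z=c["range_z"]
    P=np.stack([(u-c["cx"])/c["fx"]*z,(v-c["cy"])/c["fy"]*z,z],-1)
    c["W"]=(P-t)@R; c["W"][z==0]=np.nan; c["R"]=R;c["t"]=t
    return c
E
python3 - <<'E'
from h import *
a=cam("scene");b=cam("top")
for n,c in(("s",a),("t",b)):
    np.savez(f"{n}.npz",color=c["color"],W=c["W"])
    cv2.imwrite(f"pics/{n}0.png",cv2.resize(c["color"],(800,600)))
    print(n,c["fx"],-c["R"].T@c["t"])
o=r.get_obs();print(o)
E
```

```text
s 466.63357840367655 [-0.32106773  0.80781799  0.77494297]
t 358.52577724859395 [ 0.3099796  -0.01427686  1.24245958]
{'t': 0.1, 'q': array([70.18293976, 27.37373466,  1.28075532, 89.17192953, -0.65866063,
       63.55766063, -4.76008658]), 'joint_velocities': array([-0.01799108, -0.09160711, -0.02722743, -0.10317821,  0.06161705,
        0.03317964, -0.01937383]), 'joint_torque': array([ 4.05095067e-03, -5.97760499e+01,  1.61377285e+00, -2.81954920e+01,
        1.28530574e-02,  5.10197977e-03,  2.77205663e-05]), 'tool_pos': array([ 0.15884584, -0.65549865,  0.23039712]), 'tool_rot': array([-1.79904328e+02,  7.54977992e-03,  1.36252986e+01]), 'force': array([ 0.21841084,  0.0715977 , -0.08786812]), 'moment': array([-0.00806352,  0.02961415, -0.00154928]), 'gripper_force': 0.0, 'grip_width': 0.08549473173464574}
```

View pics/s0.png

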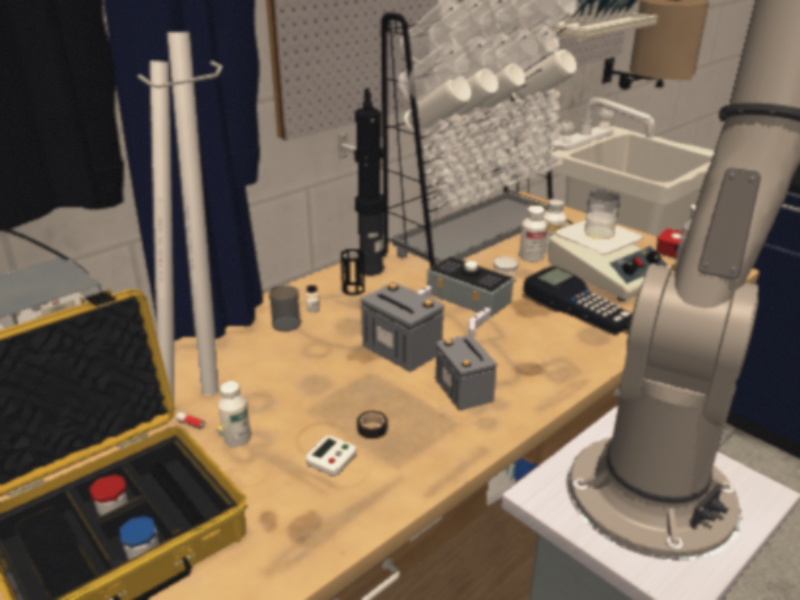

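View pics/t0.png

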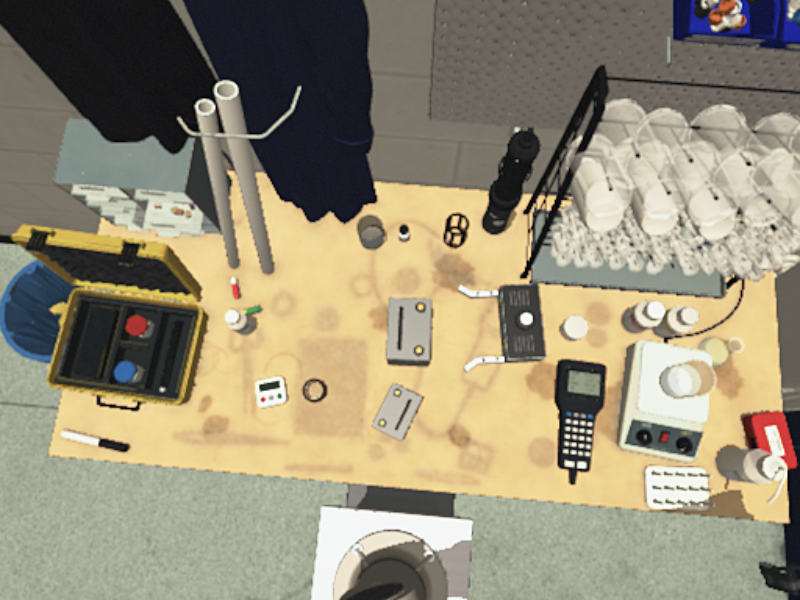

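The top view shows two candidates for the battery box. The larger is at (410,331), in line with the dock mouth; the smaller, skewed one is at (398,411), nearer the robot. The charger with its white button is at (521,321), and its white rail flares open to the left. I'll measure both boxes and view an enlarged crop.

```bash
python3 - <<'E'
from h import *
d=np.load("t.npz");W=d["W"];im=d["color"]
x,y,z=W[...,0],W[...,1],W[...,2]
print("bench z",np.nanmedian(z[200:290,140:330]))
reg=np.zeros(z.shape,bool);reg[175:285,230:355]=1
def comps(lo,hi,amin=60):
    m=(reg&(z>lo)&(z<hi)).astype(np.uint8)
    n,L,S,C=cv2.connectedComponentsWithStats(m)
    for i in range(1,n):
        if S[i,4]>amin:
            P=W[L==i]; (c,s,a)=cv2.minAreaRect((P[:,:2]*1000).astype(np.float32))
            print(lo,hi,"px",C[i].round()*800/512,"area",S[i,4],"c",np.round(c,1),"size",np.round(s,1),"ang",round(a,2),"zmed",np.median(P[:,2]).round(4))
comps(.07,.13);comps(.045,.075);comps(.012,.035,15)
# hole filled: all things list
reg[:]=0;reg[120:310,120:400]=1
comps(.012,.13,30)
cv2.imwrite("pics/c1.png",cv2.resize(im[165:295,225:360],None,fx=4.5,fy=4.5,interpolation=cv2.INTER_CUBIC))
E
```

```text
bench z 0.0006765866785551338
0.07 0.13 px [409.375 328.125] area 1141 c [526.4   5.1] size [131.4  90. ] ang 2.18 zmed 0.1083
0.07 0.13 px [525.     317.1875] area 109 c [ 573.9 -240.5] size [37.2 39.4] ang 49.35 zmed 0.0758
0.07 0.13 px [396.875  410.9375] area 677 c [357.8  14.8] size [68.3 98.6] ang 69.0 zmed 0.0824
0.045 0.075 px [521.875  320.3125] area 1190 c [ 573.4 -237.8] size [166.5  87.1] ang 8.49 zmed 0.0618
0.012 0.035 px [543.75   276.5625] area 43 c [ 683.1 -283.3] size [12.4 39.7] ang 7.29 zmed 0.0325
0.012 0.035 px [484.375  326.5625] area 254 c [ 565.8 -152.3] size [189.6 110.7] ang 14.8 zmed 0.022
0.012 0.13 px [207.8125 215.625 ] area 273 c [732.9 471.7] size [ 75.4 107.3] ang 46.63 zmed 0.0857
0.012 0.13 px [331.25  203.125] area 756 c [803.3 218.1] size [ 59.5 228.2] ang 5.16 zmed 0.0728
0.012 0.13 px [537.5    295.3125] area 2800 c [ 644.3 -235.1] size [310.2 418.8] ang 48.66 zmed 0.0534
0.012 0.13 px [495.3125 218.75  ] area 218 c [ 801.5 -164.2] size [56.7 34. ] ang 66.72 zmed 0.0709
0.012 0.13 px [190.625 212.5  ] area 50 c [732.1 490.6] size [43.5 17.6] an
[... 791 characters left out ...]
d 0.1081
0.012 0.13 px [240.625 318.75 ] area 251 c [533.3 369.7] size [38.7 71.5] ang 82.47 zmed 0.0755
0.012 0.13 px [575.     326.5625] area 227 c [ 571.9 -354.7] size [52.3 51.2] ang 21.82 zmed 0.0474
0.012 0.13 px [578.125  410.9375] area 1865 c [ 371.9 -366.7] size [ 99.4 259.4] ang 86.38 zmed 0.0376
0.012 0.13 px [621.875 418.75 ] area 159 c [ 405.4 -459.2] size [ 15.3 167.2] ang 88.03 zmed 0.0375
0.012 0.13 px [270.3125 390.625 ] area 315 c [378.7 293.6] size [59.6 63.4] ang 16.3 zmed 0.0173
0.012 0.13 px [314.0625 389.0625] area 110 c [389.4 199.9] size [49.3 47.3] ang 51.78 zmed 0.0183
0.012 0.13 px [396.875  410.9375] area 684 c [357.6  14.5] size [68.5 99. ] ang 68.51 zmed 0.0824
```

View pics/c1.png

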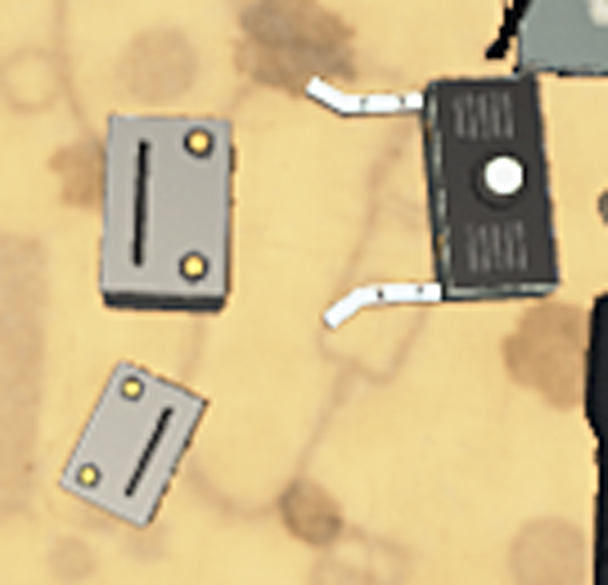

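The crop and the depth data settle it. The larger box at (410,331) measures 131 x 90 mm with its lid at 108 mm, so it is the battery box. The other is only 99 x 68 x 82 mm. The dock's x axis heads -81.5°, and home is at about (0.560, -0.151). The box needs about 160 mm of travel, +10 mm sideways and a +6.3° turn.

I'll push with the back of one open finger, with tool y along the push direction. That keeps the gripper body behind the box. First I raise the tool and cross over.

Call:
{"method": "apply_moves", "body": {
  "plan": [
    [0,0,-0.04,0,0.085],
    [0.0,-0.05,-0.04,0,0.085],
    [0.03,-0.055,0,0,0.085],
    [0.03,-0.055,0,0,0.085],
    [0.03,-0.055,0,0,0.085],
    [0.03,-0.055,0,0,0.085],
    [0.03,-0.055,0,0,0.085],
    [0.03,-0.055,0,0,0.085]
  ]
}}

```text
t: 1.1
tool_pos: [0.2446, -0.2442, 0.3102]
tool_rot: [180.0, 0.0, 13.6]
force: [1.6, -0.6, 0.7]
grip_width: 0.0846
gripper_force: 0.0
```

```bash
cat >> h.py <<'E'
def rel(x,y,z,yaw):
    o=r.get_obs();p=np.array(o["tool_pos"]);a=np.radians(o["tool_rot"][2]);d=np.array([x,y,z])-p
    print("pos",p.round(4),"yaw",round(o["tool_rot"][2],2),"t",round(o["t"],2),"F",np.round(o["force"],1))
    print("tool dx %.4f dy %.4f dz %.4f turn %.4f"%(d[0]*np.cos(a)+d[1]*np.sin(a),d[0]*np.sin(a)-d[1]*np.cos(a),-d[2],-np.radians(yaw-o["tool_rot"][2])))
E
python3 -c "
from h import *
rel(.522,.14,.25,2.2)"
```

```text
pos [ 0.2446 -0.2442  0.3102] yaw 13.62 t 1.1 F [ 1.6 -0.6  0.7]
tool dx 0.3601 dy -0.3081 dz 0.0602 turn 0.1993
```

Call:
{"method": "apply_moves", "body": {
  "plan": [
    [0.05,-0.02,0,0,0.085],
    [0.05,-0.03,0,0,0.085],
    [0.05,-0.04,0,0,0.085],
    [0.05,-0.04,0,0,0.085],
    [0.05,-0.045,0,0,0.085],
    [0.05,-0.045,0,0,0.085],
    [0.04,-0.045,0,0,0.085],
    [0.02,-0.043,0.03,0,0.085]
  ]
}}

```text
t: 2.1
tool_pos: [0.5171, 0.13, 0.2814]
tool_rot: [-179.9, -0.2, 13.6]
force: [0.9, -0.3, 0.2]
grip_width: 0.0849
gripper_force: 0.0
```

Call:
{"method": "apply_moves", "body": {
  "plan": [
    [0,0,0,0.1,0.085],
    [0,0,0,0.1,0.085],
    [0,0,0,0,0.085]
  ]
}}

```text
t: 2.48
tool_pos: [0.5143, 0.1275, 0.2799]
tool_rot: [180.0, 0.0, 2.2]
force: [-0.0, 0.2, 0.3]
grip_width: 0.0849
gripper_force: 0.0
```

```bash
python3 - <<'E'
from h import *
rel(.522,.14,.10,2.2)
c=cam("scene");cv2.imwrite("pics/s1.png",cv2.resize(c["color"][60:300,150:400],(780,600)))
p=r.get_obs()["tool_pos"];W=c["W"]
near=(np.hypot(W[...,0]-p[0],W[...,1]-p[1])<.13)
for h in np.arange(-.01,.2,.01):
    m=near&(abs(W[...,2]-p[2]-h)<.005)
    if m.sum()>3: print("h %.2f n %d y %.3f..%.3f x %.3f..%.3f"%(h,m.sum(),*(np.percentile(W[m][:,1]-p[1],[1,99])),*(np.percentile(W[m][:,0]-p[0],[1,99]))))
E
```

```text
pos [0.5143 0.1275 0.2799] yaw 2.23 t 2.48 F [-0.   0.2  0.3]
tool dx 0.0082 dy -0.0122 dz 0.1799 turn 0.0005
h 0.01 n 4 y -0.046..0.049 x -0.004..0.011
h 0.02 n 44 y -0.050..0.055 x -0.014..0.012
h 0.03 n 62 y -0.053..0.057 x -0.014..0.010
h 0.04 n 69 y -0.055..0.057 x -0.013..0.012
h 0.05 n 57 y -0.055..0.057 x -0.013..0.014
h 0.06 n 80 y -0.070..0.073 x -0.016..0.012
h 0.07 n 157 y -0.072..0.075 x -0.017..0.013
h 0.08 n 189 y -0.070..0.074 x -0.020..0.014
h 0.09 n 172 y -0.070..0.072 x -0.019..0.014
h 0.10 n 177 y -0.067..0.071 x -0.021..0.007
h 0.11 n 222 y -0.066..0.070 x -0.019..0.008
h 0.12 n 132 y -0.065..0.068 x -0.014..0.010
h 0.13 n 85 y -0.018..0.039 x -0.038..0.018
h 0.14 n 127 y -0.026..0.038 x -0.039..0.015
h 0.15 n 127 y -0.019..0.039 x -0.038..0.015
h 0.16 n 129 y -0.019..0.038 x -0.038..0.014
h 0.17 n 170 y -0.029..0.038 x -0.039..0.024
h 0.18 n 129 y -0.023..0.037 x -0.034..0.027
h 0.19 n 96 y -0.023..0.040 x -0.040..0.015
```

View pics/s1.png

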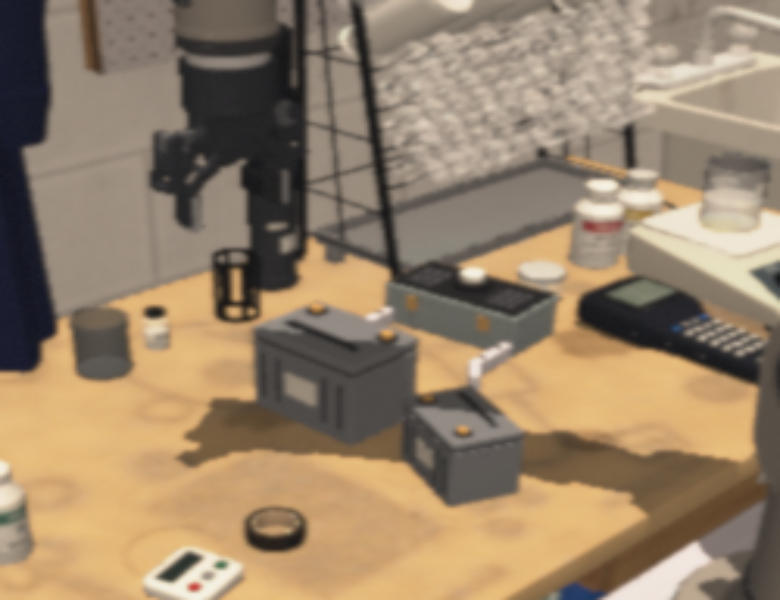

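The view shows the gripper above and to the left of the box. The range profile shows the open knuckles at ±72 mm from 60 mm above the TCP, so a finger-back push would touch the box near its top. Instead I'll push along tool x with the fingers nearly shut and the knuckles above the lid. I'll turn 90° and measure the profile.

Call:
{"method": "apply_moves", "body": {
  "plan": [
    [0,0,0,0.18,0.03],
    [0,0,0,0.18,0.03],
    [0,0,0,0.18,0.03],
    [0,0,0,0.18,0.03],
    [0,0,0,0.18,0.03],
    [0,0,0,0.18,0.03],
    [0,0,0,0.18,0.03],
    [0,0,0,0.18,0.03]
  ]
}}

```text
t: 3.52
tool_pos: [0.5124, 0.1231, 0.2633]
tool_rot: [177.6, -0.1, -60.1]
force: [0.1, 0.2, -0.4]
grip_width: 0.0296
gripper_force: 0.0
```

Call:
{"method": "apply_moves", "body": {
  "plan": [
    [0,0,0,0.13,0.03],
    [0,0,0,0,0.03]
  ]
}}

```text
t: 3.78
tool_pos: [0.5119, 0.1239, 0.26]
tool_rot: [177.1, -0.3, -63.6]
force: [-0.8, 0.8, -0.4]
grip_width: 0.0302
gripper_force: 0.0
```

```bash
cat >> h.py <<'E'
def prof(c):
    o=r.get_obs();p=np.array(o["tool_pos"]);a=np.radians(o["tool_rot"][2]);W=c["W"]-p
    X=W[...,0]*np.cos(a)+W[...,1]*np.sin(a);Y=W[...,0]*np.sin(a)-W[...,1]*np.cos(a)
    for h in np.arange(-.01,.15,.01):
        m=(np.hypot(X,Y)<.1)&(abs(W[...,2]-h)<.005)
        if m.sum()>3: print("h %.2f n %d X %.3f..%.3f Y %.3f..%.3f"%(h,m.sum(),*np.percentile(X[m],[1,99]),*np.percentile(Y[m],[1,99])))
    m=np.hypot(X,Y)<.1;print("lowest",np.sort(W[...,2][m&(W[...,2]>-.1)])[:6].round(4),"grip",o["grip_width"],"q7",o["q"][6])
E
python3 - <<'E'
from h import *
rel(.522,.14,.2,-87.8)
prof(cam("scene"))
E
```

```text
pos [0.5119 0.1239 0.26  ] yaw -63.59 t 3.77 F [-0.8  0.8 -0.4]
tool dx -0.0099 dy -0.0162 dz 0.0600 turn 0.4225
h 0.00 n 11 X -0.009..0.009 Y -0.021..0.022
h 0.01 n 43 X -0.012..0.013 Y -0.027..0.027
h 0.02 n 55 X -0.013..0.009 Y -0.028..0.028
h 0.03 n 58 X -0.013..0.011 Y -0.031..0.028
h 0.04 n 55 X -0.013..0.011 Y -0.044..0.027
h 0.05 n 100 X -0.015..0.011 Y -0.051..0.044
h 0.06 n 128 X -0.014..0.013 Y -0.053..0.047
h 0.07 n 133 X -0.018..0.014 Y -0.060..0.051
h 0.08 n 139 X -0.019..0.016 Y -0.065..0.054
h 0.09 n 163 X -0.020..0.011 Y -0.068..0.058
h 0.10 n 193 X -0.020..0.011 Y -0.068..0.060
h 0.11 n 166 X -0.022..0.008 Y -0.045..0.057
h 0.12 n 96 X -0.014..0.007 Y -0.042..0.033
h 0.13 n 71 X -0.038..0.004 Y -0.034..0.031
h 0.14 n 130 X -0.039..0.010 Y -0.037..0.030
lowest [0.001  0.0011 0.003  0.0032 0.0034 0.0039] grip 0.030082678255881484 q7 -168.9662214454432
```

The last joint ran to its limit (q7 -169°), so I turn the other way to yaw +92° and push along tool -x instead.

Call:
{"method": "apply_moves", "body": {
  "plan": [
    [0,0,0,-0.18,0.03],
    [0,0,0,-0.18,0.03],
    [0,0,0,-0.18,0.03],
    [0,0,0,-0.18,0.03],
    [0,0,0,-0.18,0.03],
    [0,0,0,-0.18,0.03],
    [0,0,0,-0.18,0.03],
    [0,0,0,-0.18,0.03]
  ]
}}

```text
t: 4.82
tool_pos: [0.5123, 0.1223, 0.2603]
tool_rot: [179.5, 2.8, 19.1]
force: [-0.7, -0.5, -0.3]
grip_width: 0.03
gripper_force: 0.0
```

Call:
{"method": "apply_moves", "body": {
  "plan": [
    [0,0,0,-0.18,0.03],
    [0,0,0,-0.18,0.03],
    [0,0,0,-0.18,0.03],
    [0,0,0,-0.18,0.03],
    [0,0,0,-0.18,0.03],
    [0,0,0,-0.18,0.03],
    [0,0,0,-0.18,0.03],
    [0,0,0,0,0.03]
  ]
}}

```text
t: 5.82
tool_pos: [0.5123, 0.1222, 0.2604]
tool_rot: [-177.5, 1.3, 90.8]
force: [-0.4, 0.5, 0.6]
grip_width: 0.0299
gripper_force: 0.0
```

```bash
python3 - <<'E'
from h import *
rel(.522,.10,.2,92.2)
prof(cam("scene"))
E
```

```text
pos [0.5123 0.1222 0.2604] yaw 90.84 t 5.83 F [-0.4  0.5  0.6]
tool dx -0.0223 dy 0.0094 dz 0.0604 turn -0.0237
h 0.00 n 11 X -0.009..0.010 Y -0.021..0.020
h 0.01 n 58 X -0.009..0.012 Y -0.028..0.030
h 0.02 n 63 X -0.008..0.012 Y -0.028..0.027
h 0.03 n 71 X -0.010..0.013 Y -0.029..0.024
h 0.04 n 58 X -0.010..0.014 Y -0.030..0.041
h 0.05 n 95 X -0.008..0.015 Y -0.044..0.049
h 0.06 n 95 X -0.010..0.015 Y -0.048..0.054
h 0.07 n 120 X -0.010..0.020 Y -0.052..0.058
h 0.08 n 134 X -0.009..0.021 Y -0.056..0.063
h 0.09 n 135 X -0.008..0.022 Y -0.060..0.067
h 0.10 n 168 X -0.011..0.023 Y -0.063..0.068
h 0.11 n 133 X -0.005..0.023 Y -0.058..0.044
h 0.12 n 62 X -0.006..0.015 Y -0.035..0.013
h 0.13 n 83 X -0.012..0.042 Y -0.034..0.021
h 0.14 n 122 X -0.017..0.041 Y -0.033..0.022
lowest [0.0003 0.0013 0.0016 0.0019 0.0022 0.0024] grip 0.030093384984683086 q7 -20.109865294829575
```

A tilt of about 2.8° has been left in the tool by the limit. It is harmless, since the tips lead slightly toward the push, but I'll use the full rotation to compute the moves.

```bash
cat >> h.py <<'E'
from scipy.spatial.transform import Rotation as Ro
def rel(x,y,z,yaw):
    o=r.get_obs();p=np.array(o["tool_pos"]);R=Ro.from_euler("xyz",o["tool_rot"],degrees=True).as_matrix()
    print("pos",p.round(4),"rot",np.round(o["tool_rot"],2),"t",round(o["t"],2),"F",np.round(o["force"],1))
    print("tool d",((np.array([x,y,z])-p)@R).round(4),"turn %.4f"%-np.radians(yaw-o["tool_rot"][2]))
E
python3 -c "
from h import *
rel(.5265,.10,.046,92.2)"
```

```text
pos [0.5123 0.1222 0.2603] rot [-177.49    1.34   90.7 ] t 5.88 F [-0.2  0.9 -0.3]
tool d [-0.0173  0.0233  0.214 ] turn -0.0262
```

Call:
{"method": "apply_moves", "body": {
  "plan": [
    [0,0.0233,0.03,-0.026,0.03],
    [-0.0173,0,0.04,0,0.03],
    [0,0,0.04,0,0.03],
    [0,0,0.04,0,0.03],
    [0,0,0.035,0,0.03],
    [0,0,0.02,0,0.03],
    [0,0,0.009,0,0.03],
    [0,0,0,0,0.03]
  ]
}}

```text
t: 6.88
tool_pos: [0.5268, 0.1005, 0.0456]
tool_rot: [-177.4, 1.3, 92.3]
force: [-0.5, 0.1, 0.7]
grip_width: 0.0298
gripper_force: 0.0
```

```bash
cat >> h.py <<'E'
def topz(c,lo,hi,a=200):
    W=c["W"];z=W[...,2];m=np.zeros(z.shape,bool);m[165:300,225:360]=1;m&=(z>lo)&(z<hi)
    n,L,S,C=cv2.connectedComponentsWithStats(m.astype(np.uint8))
    for i in range(1,n):
        if S[i,4]>a:
            P=W[L==i];k=np.linalg.lstsq(np.c_[P[:,:2],np.ones(len(P))],P[:,2],rcond=None)[0]
            c_,s,g=cv2.minAreaRect((P[:,:2]*1000).astype(np.float32))
            print("c",np.round(c_,1),"s",np.round(s,1),"a",round(g,2),"slope",k[:2].round(3),"n",S[i,4])
E
python3 - <<'E'
from h import *
rel(.5265,.064,.046,92.2)
topz(cam("top"),.1,.113)
E
```

```text
pos [0.5268 0.1005 0.0456] rot [-177.41    1.3    92.31] t 6.88 F [-0.5  0.1  0.7]
tool d [-0.0364 -0.0018  0.0006] turn 0.0020
c [526.2   5.1] s [131.4  89.9] a 2.4 slope [ 0.003 -0.002] n 995
```

Call:
{"method": "apply_moves", "body": {
  "plan": [
    [-0.018,-0.002,0.0003,0,0.03],
    [-0.015,0,0.0003,0,0.03],
    [-0.006,0,0,0,0.03],
    [-0.004,0,0,0,0.03],
    [-0.004,0,0,0,0.03],
    [0,0,0,0,0.03]
  ]
}}

```text
t: 7.68
tool_pos: [0.527, 0.0539, 0.0464]
tool_rot: [-177.5, 1.3, 92.4]
force: [1.3, 3.4, 1.8]
grip_width: 0.0302
gripper_force: 0.0
```

```bash
python3 - <<'E'
from h import *
rel(.53,.03,.0455,94)
print(r.get_obs()["moment"])
topz(cam("top"),.1,.113);prof(cam("scene"))
E
```

```text
pos [0.527  0.0539 0.0464] rot [-177.47    1.3    92.42] t 7.67 F [1.3 3.4 1.8]
tool d [-0.024   0.002   0.0014] turn -0.0275
[ 0.57322856 -0.11249103 -0.0364302 ]
c [527.2 -21.7] s [131.2  58.6] a 4.74 slope [-0.002  0.007] n 576
h -0.01 n 104 X -0.069..-0.009 Y -0.070..0.057
h 0.00 n 100 X -0.073..0.009 Y -0.071..0.058
h 0.01 n 128 X -0.071..0.012 Y -0.071..0.059
h 0.02 n 127 X -0.070..0.013 Y -0.071..0.023
h 0.03 n 129 X -0.070..0.013 Y -0.071..0.023
h 0.04 n 129 X -0.073..0.013 Y -0.072..0.038
h 0.05 n 127 X -0.071..0.015 Y -0.070..0.046
h 0.06 n 367 X -0.098..0.014 Y -0.070..0.049
h 0.07 n 164 X -0.087..0.019 Y -0.065..0.059
h 0.08 n 101 X -0.011..0.020 Y -0.055..0.064
h 0.09 n 91 X -0.010..0.022 Y -0.059..0.064
h 0.10 n 135 X -0.010..0.023 Y -0.061..0.066
h 0.11 n 94 X -0.006..0.023 Y -0.058..0.037
h 0.12 n 40 X -0.007..0.015 Y -0.034..-0.005
h 0.13 n 51 X -0.018..0.041 Y -0.032..0.017
h 0.14 n 88 X -0.020..0.041 Y -0.032..0.028
lowest [-0.0503 -0.0502 -0.0496 -0.0495 -0.0493 -0.0491] grip 0.02983662085772547 q7 -11.537462454059204
```

The box has slid about 10 mm and is still upright, with a 3.4 N push. I continue along the steered path.

```bash
python3 - <<'E'
from h import *
rel(.538,.0,.0455,96)
E
```

```text
pos [0.527  0.0539 0.0464] rot [-177.46    1.31   92.43] t 7.78 F [1.4 3.5 1.4]
tool d [-0.0543  0.0087  0.0017] turn -0.0623
```

Call:
{"method": "apply_moves", "body": {
  "plan": [
    [-0.0075,0.0008,0.0003,-0.009,0.03],
    [-0.0075,0.0008,0.0003,-0.009,0.03],
    [-0.0075,0.0008,0.0003,-0.009,0.03],
    [-0.0075,0.0008,0.0003,-0.009,0.03],
    [-0.0075,0.0008,0.0003,-0.009,0.03],
    [-0.0075,0.0008,0.0003,-0.009,0.03],
    [-0.0075,0.0008,0.0003,-0.009,0.03],
    [0,0,0,0,0.03]
  ]
}}

```text
t: 8.78
tool_pos: [0.5366, 0.002, 0.0459]
tool_rot: [-177.4, 1.1, 96.0]
force: [-0.7, 4.4, 8.0]
grip_width: 0.03
gripper_force: 0.0
```

```bash
cat >> h.py <<'E'
def box(c):
    W=c["W"];z=W[...,2];m=np.zeros(z.shape,bool);m[165:300,225:360]=1;m&=(z>.1)&(z<.113)
    n,L,S,C=cv2.connectedComponentsWithStats(m.astype(np.uint8));i=1+S[1:,4].argmax();P=W[L==i]
    k=np.linalg.lstsq(np.c_[P[:,:2],np.ones(len(P))],P[:,2],rcond=None)[0]
    q=P[:,:2]*1000;d=np.array([567.1,-195.8]);a=np.radians(8.49)
    x=(q-d)@[np.sin(a),-np.cos(a)];y=(q-d)@[np.cos(a),np.sin(a)]
    # front edge: max x per y bin, line fit
    b=np.arange(y.min()+8,y.max()-8,4);e=np.array([(t,np.percentile(x[abs(y-t)<2.5],97)) for t in b if (abs(y-t)<2.5).sum()>2])
    f=np.polyfit(e[:,0],e[:,1],1);th=-np.arctan(f[0]) # heading of box rel. dock: normal (1,-f0)
    n_=np.array([np.cos(th),np.sin(th)]);t_=np.array([-n_[1],n_[0]]);s=np.c_[x,y]@t_
    mid=(np.percentile(s,1)+np.percentile(s,99))/2;fx=np.polyval(f,mid)
    cx,cy=np.array([fx,mid])-45*n_
    print("box in dock: x %.1f y %.1f th %.2fdeg width %.1f slope %s"%(cx,cy,np.degrees(th),np.ptp(s),k[:2].round(3)))
E
python3 - <<'E'
from h import *
rel(.552,-.0959,.0455,98.5)
c=cam("top");box(c);topz(c,.1,.113)
cv2.imwrite("pics/t2.png",cv2.resize(c["color"][165:295,225:360],None,fx=4.5,fy=4.5,interpolation=cv2.INTER_CUBIC))
E
```

```text
pos [0.5366 0.002  0.0459] rot [-177.44    1.13   96.04] t 8.78 F [-0.7  4.4  8. ]
tool d [-0.0989  0.0051  0.0021] turn -0.0430
box in dock: x -143.6 y -11.4 th -2.87deg width 128.4 slope [-0.003  0.012]
c [542.1 -82.7] s [129.9  43.1] a 9.78 slope [-0.003  0.012] n 402
```

View pics/t2.png

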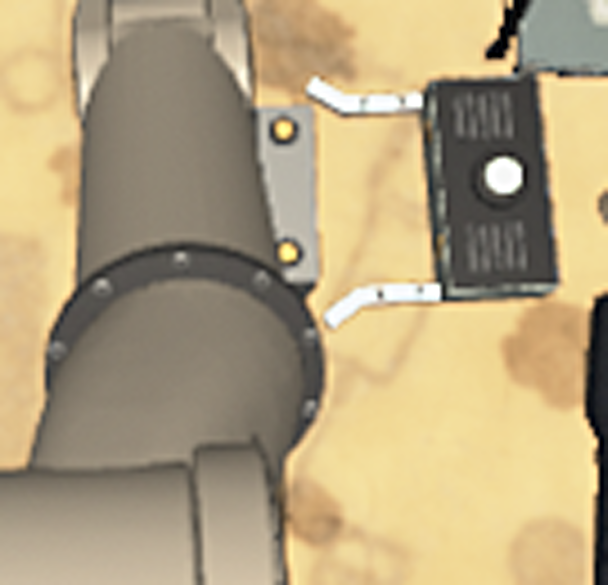

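The top view shows the arm covering the back of the box. The box's front edge is at column 315 of the crop, its two terminals are at (285,128) and (288,252), and it is lined up with the dock mouth. The 8 N upward force suggests the tool is resting on the lid edge, so I back off slightly and look from the side.

Call:
{"method": "apply_moves", "body": {
  "plan": [
    [0,0,-0.0015,0,0.03],
    [0,0,0,0,0.03]
  ]
}}

```text
t: 9.07
tool_pos: [0.5357, 0.0017, 0.0465]
tool_rot: [-177.3, 1.2, 96.0]
force: [-0.1, 3.8, 1.7]
grip_width: 0.03
gripper_force: 0.0
```

```bash
python3 - <<'E'
from h import *
rel(.552,-.0959,.0455,98.5)
c=cam("scene")
W=c["W"];z=W[...,2];m=(z>.1)&(z<.113)&(abs(W[...,0]-.54)<.08)&(abs(W[...,1]+.06)<.06)
P=W[m];k=np.linalg.lstsq(np.c_[P[:,:2],np.ones(len(P))],P[:,2],rcond=None)[0];print(m.sum(),k)
cv2.imwrite("pics/s2.png",cv2.resize(c["color"][110:240,200:340],None,fx=4.5,fy=4.5,interpolation=cv2.INTER_CUBIC))
E
```

```text
pos [0.5357 0.0017 0.0465] rot [-177.33    1.16   96.01] t 9.07 F [-0.1  3.8  1.7]
tool d [-0.0987  0.0061  0.0027] turn -0.0434
364 [ 0.00201705 -0.02509885  0.10581642]
```

View pics/s2.png

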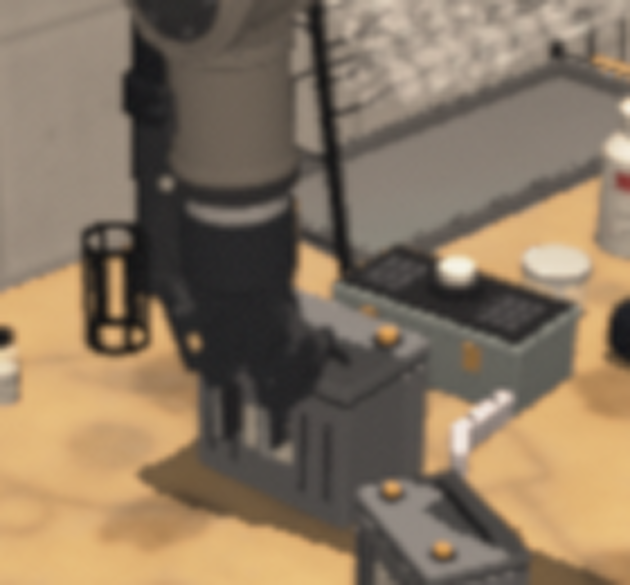

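The side view shows the box upright, with the two fingers low on its face. It still sits about 11 mm toward -y in the dock frame, so I crab toward +y as I go into the mouth.

Call:
{"method": "apply_moves", "body": {
  "plan": [
    [-0.0075,0.0017,0.0001,-0.008,0.03],
    [-0.0075,0.0017,0.0001,-0.008,0.03],
    [-0.0075,0.0017,0.0001,-0.008,0.03],
    [-0.0075,0.0017,0.0001,-0.008,0.03],
    [-0.0075,0.0017,0.0001,-0.008,0.03],
    [0,0,0,0,0.03]
  ]
}}

```text
t: 9.88
tool_pos: [0.5485, -0.0357, 0.0463]
tool_rot: [-177.3, 1.1, 98.2]
force: [-0.6, 1.0, 2.5]
grip_width: 0.0305
gripper_force: 0.0
```

```bash
python3 - <<'E'
from h import *
rel(.556,-.0959,.0465,98.5)
c=cam("top");box(c)
W=cam("scene")["W"]
# far/near side faces from scene: points on -x side face of box, 30..100mm high
z=W[...,2];d=np.array([.5671,-.1958]);a=np.radians(8.49)
X=(W[...,:2]-d)@[np.sin(a),-np.cos(a)];Y=(W[...,:2]-d)@[np.cos(a),np.sin(a)]
m=(z>.03)&(z<.1)&(Y<-.06)&(Y>-.09)&(X>-.16)&(X<-.05);print("side face",m.sum(),np.polyfit(X[m],Y[m],1),np.percentile(X[m],[2,98]),np.median(Y[m]))
E
```

```text
pos [ 0.5485 -0.0357  0.0463] rot [-177.25    1.09   98.25] t 9.88 F [-0.6  1.   2.5]
tool d [-0.0607 -0.0011  0.001 ] turn -0.0044
box in dock: x -103.8 y 2.6 th -0.02deg width 129.8 slope [-0.001  0.029]
side face 329 [-0.01291847 -0.06457196] [-0.14772629 -0.06201766] -0.06310536666365199
```

It's now at y ≈ +2 mm and square to the dock within about 0.7°. I push straight in, then finish slowly.

Call:
{"method": "apply_moves", "body": {
  "plan": [
    [-0.007,-0.0002,0.0001,-0.002,0.03],
    [-0.007,-0.0002,0.0001,-0.002,0.03],
    [-0.007,-0.0002,0.0001,0,0.03],
    [-0.007,-0.0002,0.0001,0,0.03],
    [-0.007,-0.0002,0.0001,0,0.03],
    [-0.007,-0.0002,0.0001,0,0.03],
    [-0.004,0,0.0001,0,0.03],
    [-0.002,0,0,0,0.03]
  ]
}}

```text
t: 10.98
tool_pos: [0.5546, -0.082, 0.0465]
tool_rot: [-177.3, 1.0, 98.5]
force: [-0.6, 5.3, 3.2]
grip_width: 0.0302
gripper_force: 0.0
```

```bash
python3 - <<'E'
from h import *
rel(.556,-.0959,.0465,98.5)
box(cam("top"))
W=cam("scene")["W"]
z=W[...,2];d=np.array([.5671,-.1958]);a=np.radians(8.49)
X=(W[...,:2]-d)@[np.sin(a),-np.cos(a)];Y=(W[...,:2]-d)@[np.cos(a),np.sin(a)]
m=(z>.03)&(z<.1)&(Y<-.055)&(Y>-.09)&(X>-.14)&(X<.01);print("side face",m.sum(),np.polyfit(X[m],Y[m],1),np.percentile(X[m],[2,98]),np.median(Y[m]))
E
```

```text
pos [ 0.5546 -0.082   0.0465] rot [-177.29    1.02   98.55] t 10.97 F [-0.6  5.3  3.2]
tool d [-0.014  -0.0006  0.0003] turn 0.0008
box in dock: x -56.8 y 2.0 th -0.43deg width 129.5 slope [-0.001  0.045]
side face 456 [-0.09294043 -0.07001408] [-0.10226924  0.00726959] -0.06409067780697145
```

Call:
{"method": "apply_moves", "body": {
  "plan": [
    [-0.003,0,0,0,0.03],
    [-0.003,0,0,0,0.03],
    [-0.003,0,0,0,0.03],
    [-0.002,0,0,0,0.03],
    [-0.001,0,0,0,0.03]
  ]
}}

```text
t: 11.7
tool_pos: [0.5562, -0.0915, 0.0468]
tool_rot: [-177.3, 0.9, 98.6]
force: [-1.6, 12.1, 4.5]
grip_width: 0.0303
gripper_force: 0.0
```

```bash
cat >> h.py <<'E'
def back():
    W=cam("scene")["W"];z=W[...,2];d=np.array([.5671,-.1958]);a=np.radians(8.49)
    X=(W[...,:2]-d)@[np.sin(a),-np.cos(a)];Y=(W[...,:2]-d)@[np.cos(a),np.sin(a)]
    m=(z>.01)&(z<.1)&(abs(Y)<.06)&(X<-.07)&(X>-.115)&((Y>.04)|(Y<-.03))
    A=np.c_[z[m],Y[m],np.ones(m.sum())];b=X[m]
    for _ in range(4):
        k=np.linalg.lstsq(A,b,rcond=None)[0];g=abs(A@k-b)<.003;A,b=A[g],b[g]
    print("back face: dX/dz %.3f dX/dY %.3f X0 %.4f n %d"%(*k,len(b)))
E
python3 - <<'E'
from h import *
rel(.556,-.0959,.0465,98.5)
box(cam("top"));back()
E
```

```text
pos [ 0.5562 -0.0915  0.0468] rot [-177.27    0.88   98.58] t 11.7 F [-1.6 12.1  4.5]
tool d [-0.0043 -0.0008  0.0004] turn 0.0015
box in dock: x -46.7 y 2.3 th -0.72deg width 125.6 slope [-0.017  0.175]
back face: dX/dz -0.016 dX/dY 0.003 X0 -0.0906 n 209
```

Call:
{"method": "apply_moves", "body": {
  "plan": [
    [-0.0015,0,0,0,0.03],
    [-0.0015,0,0,0,0.03],
    [0,0,0,0,0.03],
    [0,0,0,0,0.03]
  ]
}}

```text
t: 12.3
tool_pos: [0.5561, -0.0915, 0.0468]
tool_rot: [-177.2, 0.7, 98.7]
force: [-3.9, 17.5, 7.2]
grip_width: 0.0298
gripper_force: 0.0
```

```bash
python3 - <<'E'
from h import *
rel(.556,-.0959,.0465,98.5)
box(cam("top"));back()
E
```

```text
pos [ 0.5561 -0.0915  0.0468] rot [-177.22    0.7    98.68] t 12.3 F [-3.9 17.5  7.2]
tool d [-0.0044 -0.0008  0.0004] turn 0.0031
box in dock: x -46.4 y 3.5 th -0.09deg width 126.3 slope [-0.042  0.272]
back face: dX/dz -0.002 dX/dY -0.009 X0 -0.0920 n 190
```

The force rose from 12 to 17.5 N with no further motion, and the box is upright at x ≈ -46 mm, so it is home. Now I retract, and check the button height and the clearance to the rack.

Call:
{"method": "apply_moves", "body": {
  "plan": [
    [0.006,0,0,0,0.03],
    [0.012,0,0,0,0.03],
    [0.03,0,0,0,0.03],
    [0.03,0,-0.02,0,0.0],
    [0,0,-0.06,0,0.0],
    [0,0,-0.06,0,0.0],
    [0,0,-0.04,0,0.0],
    [0,0,0,0,0.0]
  ]
}}

```text
t: 13.4
tool_pos: [0.5555, -0.0162, 0.2288]
tool_rot: [-177.7, 1.1, 98.4]
force: [-0.4, -0.1, -0.2]
grip_width: 0.0002
gripper_force: 0.0
```

```bash
python3 - <<'E'
from h import *
c=cam("top");box(c);back()
for W in (np.load("t.npz")["W"],np.load("s.npz")["W"]):
    m=(W[...,2]>.09)&(np.hypot(W[...,0]-.574,W[...,1]+.24)<.2)&(W[...,1]<-.12)
    P=W[m];j=np.argsort(P[:,0])[:3] if len(P) else [];print(len(P),P[j].round(3))
z=c["W"][...,2];b=(c["color"].min(-1)>190)&(np.hypot(c["W"][...,0]-.574,c["W"][...,1]+.24)<.03)
P=c["W"][b];print("button",b.sum(),P[:,:2].mean(0) if b.sum() else 0,np.percentile(P[:,2],[10,50,90]) if b.sum() else 0)
rel(.574,-.2404,.20,98.5)
E
```

```text
box in dock: x -49.6 y 1.1 th -0.46deg width 131.0 slope [-0.001  0.003]
back face: dX/dz 0.004 dX/dY 0.008 X0 -0.0918 n 259
7356 [[ 0.652 -0.281  0.403]
 [ 0.653 -0.279  0.4  ]
 [ 0.653 -0.286  0.402]]
6257 [[ 0.648 -0.279  0.403]
 [ 0.649 -0.294  0.403]
 [ 0.65  -0.282  0.405]]
button 50 [ 0.57206774 -0.23925486] [0.07679837 0.08122455 0.08516748]
pos [ 0.5529 -0.0162  0.225 ] rot [-177.3     1.09   98.48] t 13.5 F [-0.1 -0.  -1.2]
tool d [-0.2243 -0.0108  0.0298] turn -0.0004
```

```bash
python3 - <<'E'
from h import *
c=cam("top");topz(c,.1,.113);topz(c,.05,.068)
d=np.load("t.npz");topz({"W":d["W"]},.05,.068)
cv2.imwrite("pics/t3.png",cv2.resize(c["color"][165:295,225:360],None,fx=4.5,fy=4.5,interpolation=cv2.INTER_CUBIC))
E
```

```text
c [ 562.  -152.2] s [130.5  88.4] a 8.84 slope [-0.001 -0.002] n 975
c [ 572.5 -227.6] s [166.5 108.2] a 6.18 slope [0.001 0.002] n 987
c [ 573.4 -237.6] s [166.5  87. ] a 8.78 slope [ 0.007 -0.009] n 1104
```

View pics/t3.png

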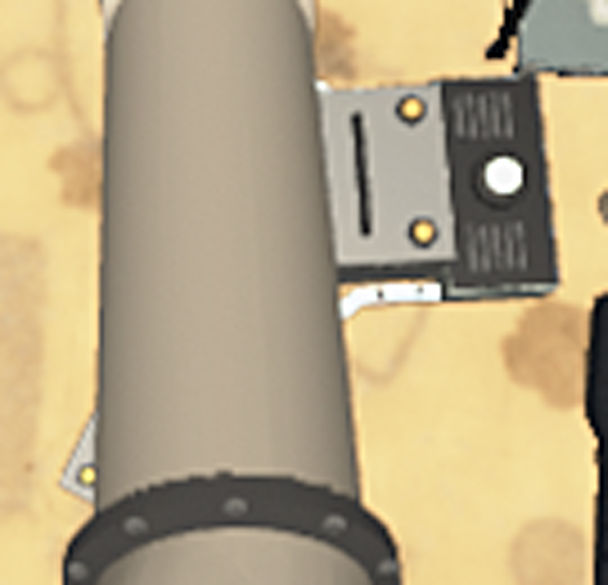

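The view shows the lid flush against the charger, and the box centre measured at (0.562, -0.152) is within 2 mm of the computed home. The button is at (503,175) in the crop. The rack comes close at x = 0.65, z = 0.4, so I check the wrist's extent before moving over.

```bash
python3 - <<'E'
from h import *
p=r.get_obs()["tool_pos"];print(p)
cs=[cam("top")["W"],cam("scene")["W"]];W0=[np.load("t.npz")["W"],np.load("s.npz")["W"]]
for z0 in np.arange(.3,.75,.05):
    o=[]
    for W in cs:
        m=(abs(W[...,2]-z0)<.025)&(abs(W[...,1]-p[1])<.1)&(W[...,0]<.8)
        o+= [np.round(np.percentile(W[m][:,i]-p[i],[1,99]),3) for i in(0,1)] if m.sum()>5 else [None,None]
    q=np.vstack([W[(abs(W[...,2]-z0)<.025)&(abs(W[...,1]+.24)<.09)&(W[...,0]>.55)] for W in W0])
    print("z %.2f arm"%z0,o,"rack minx",q[:,0].min().round(3) if len(q) else None)
rel(.569,-.240,.13,98.5)
E
```

```text
[ 0.55237678 -0.01613034  0.22414854]
z 0.30 arm [None, None, array([-0.622,  0.051]), array([-0.044,  0.088])] rack minx 0.68
z 0.35 arm [None, None, array([-0.608,  0.025]), array([-0.045,  0.085])] rack minx 0.681
z 0.40 arm [None, None, array([-0.584,  0.02 ]), array([-0.02 ,  0.051])] rack minx 0.648
z 0.45 arm [None, None, array([-0.568,  0.028]), array([-0.017,  0.05 ])] rack minx 0.652
z 0.50 arm [None, None, array([-0.552,  0.029]), array([-0.024,  0.055])] rack minx 0.663
z 0.55 arm [array([-0.022,  0.062]), array([-0.042,  0.057]), array([-0.524,  0.046]), array([-0.031,  0.061])] rack minx 0.662
z 0.60 arm [array([-0.065,  0.051]), array([-0.039,  0.054]), array([-0.506,  0.025]), array([-0.016,  0.057])] rack minx 0.695
z 0.65 arm [array([-0.149, -0.024]), array([-0.047,  0.038]), array([-0.492, -0.073]), array([-0.017,  0.047])] rack minx 0.79
z 0.70 arm [array([-0.269, -0.104]), array([-0.065,  0.03 ]), None, None] rack minx 0.777
pos [ 0.5522 -0.016   0.2236] rot [-177.13    1.06   98.5 ] t 13.65 F [0.7 0.8 0.4]
tool d [-0.2223 -0.0116  0.0985] turn 0.0000
```

The clearance is about 17 mm, which is enough. I move above the button.

Call:
{"method": "apply_moves", "body": {
  "plan": [
    [-0.03,-0.002,0,0,0.0],
    [-0.035,-0.002,0,0,0.0],
    [-0.035,-0.002,0,0,0.0],
    [-0.035,-0.002,0,0,0.0],
    [-0.035,-0.002,0,0,0.0],
    [-0.03,-0.0016,0,0,0.0],
    [-0.022,0,0,0,0.0],
    [0,0,0,0,0.0]
  ]
}}

```text
t: 14.65
tool_pos: [0.5741, -0.2385, 0.229]
tool_rot: [-177.2, 1.1, 98.4]
force: [0.6, 0.5, -0.5]
grip_width: 0.0001
gripper_force: 0.0
```

```bash
python3 - <<'E'
from h import *
rel(.570,-.240,.09,98.5)
E
```

```text
pos [ 0.5741 -0.2385  0.229 ] rot [-177.21    1.06   98.36] t 14.65 F [ 0.6  0.5 -0.5]
tool d [0.0017 0.0025 0.139 ] turn -0.0025
```

Call:
{"method": "apply_moves", "body": {
  "plan": [
    [0.0017,0.0025,0.03,0,0],
    [0,0,0.04,0,0],
    [0,0,0.035,0,0],
    [0,0,0.024,0,0],
    [0,0,0.008,0,0],
    [0,0,0,0,0]
  ]
}}

```text
t: 15.4
tool_pos: [0.571, -0.2372, 0.0929]
tool_rot: [-177.3, 1.0, 98.6]
force: [0.4, 0.1, 1.0]
grip_width: -0.0002
gripper_force: 0.0
```

```bash
python3 - <<'E'
from h import *
rel(.572,-.240,.068,98.5)
E
```

```text
pos [ 0.571  -0.2372  0.0929] rot [-177.28    1.01   98.58] t 15.4 F [0.4 0.1 1. ]
tool d [-0.0025  0.0017  0.0248] turn 0.0014
```

Call:
{"method": "apply_moves", "body": {
  "plan": [
    [-0.0025,0.0017,0.005,0,0],
    [0,0,0.005,0,0],
    [0,0,0.003,0,0],
    [0,0,0.002,0,0],
    [0,0,0,0,0]
  ]
}}

```text
t: 16.02
tool_pos: [0.5729, -0.241, 0.0784]
tool_rot: [-177.4, 1.1, 98.5]
force: [1.8, 0.1, 4.4]
grip_width: 0.0002
gripper_force: 2.0
```

Call:
{"method": "apply_moves", "body": {
  "plan": [
    [0,0,0.002,0,0],
    [0,0,0.002,0,0],
    [0,0,0,0,0]
  ]
}}

```text
t: 16.4
tool_pos: [0.5732, -0.2411, 0.0764]
tool_rot: [-177.4, 1.1, 98.5]
force: [-3.8, 1.7, 20.6]
grip_width: 0.0001
gripper_force: 10.1
```

Call:
{"method": "apply_moves", "body": {
  "plan": [
    [0,0,0.002,0,0],
    [0,0,0.001,0,0],
    [0,0,0,0,0]
  ]
}}

```text
t: 16.77
tool_pos: [0.5734, -0.2411, 0.076]
tool_rot: [-177.5, 1.1, 98.5]
force: [-10.2, 5.1, 40.2]
grip_width: -0.0003
gripper_force: 19.8
```

The tool hit a hard stop at z 0.076, above the 5 N of the spring, so the button is fully down. I let go and back away upward.

Call:
{"method": "apply_moves", "body": {
  "plan": [
    [0,0,-0.006,0,0],
    [0,0,-0.01,0,0],
    [0,0,-0.03,0,0],
    [0,0,-0.05,0,0],
    [0,0,-0.05,0,0],
    [0,0,0,0,0],
    [0,0,0,0,0]
  ]
}}

```text
t: 17.65
tool_pos: [0.5773, -0.2371, 0.2156]
tool_rot: [-177.2, 1.0, 98.5]
force: [-0.4, 0.4, 0.3]
grip_width: -0.0
gripper_force: 0.0
```

```bash
python3 - <<'E'
from h import *
rel(.572,-.240,.2,98.5);c=cam("scene");back();topz(cam("top"),.1,.113)
W=c["W"];m=(np.hypot(W[...,0]-.573,W[...,1]+.24)<.018)&(W[...,2]<.1)&(c["color"].min(-1)>150);print("button z",m.sum(),np.percentile(W[m][:,2],[50,90]) if m.sum() else 0)
W=np.load("s.npz")["W"];col=np.load("s.npz")["color"];m=(np.hypot(W[...,0]-.573,W[...,1]+.24)<.018)&(W[...,2]<.1)&(col.min(-1)>150);print("before",m.sum(),np.percentile(W[m][:,2],[50,90]) if m.sum() else 0)
cv2.imwrite("pics/s4.png",cv2.resize(c["color"],(800,600)))
E
```

```text
pos [ 0.5773 -0.2371  0.2156] rot [-177.18    0.99   98.52] t 17.65 F [-0.4  0.4  0.3]
tool d [-0.0018 -0.0049  0.0159] turn 0.0004
back face: dX/dz 0.005 dX/dY 0.005 X0 -0.0917 n 267
c [ 561.8 -150.8] s [130.6  90.8] a 8.05 slope [ 0.003 -0.003] n 1013
button z 0 0
before 28 [0.08352318 0.08509777]
```

View pics/s4.png

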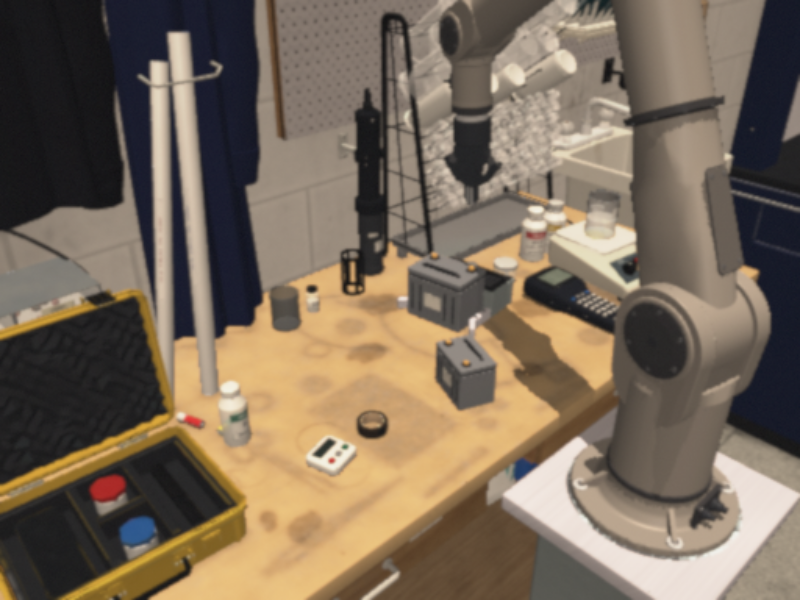

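The view shows the box at (447,290) upright and home against the charger, the gripper clear above it at (472,165), and the bystanders in place. The button top was at about 83 mm before and was pressed to about 76 mm, which covers its full travel. Handing in.

```bash
python3 -c "
from h import *
print(r.job_done())"
```

```text
the job is handed in; nothing more can be done
None
```

The battery box was pushed home upright against the charger, the start button was pressed to its stop and let go, and the job was handed in at about 18 s with the robot touching nothing; no verdict came back, and I could not see the button afterwards to confirm it had come back up.

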